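Change grip and seat the vial block in the dry-block heater

TASK

Load the dry-block heater with the metal block that has eight small holes; its stand leaves only the block's ends free to grip, but the heater well takes it only when it is held by its long sides. So lift it out of the stand by its ends, set it down upright and let go of it on the open bench clear of stand and heater, then take it by its long sides and lower it gently (do not drop it) into the well, holes up, until it rests on the well floor. Leave the block with two large holes where it is in the stand.

Things in the scene. Friction and masses are not known exactly. Their poses are not given: they have to be found in the camera images.
- vial_block_center (a point): Centre (half-way up) of the bare aluminium block to load: 38 mm wide (x), 58 mm long (y), 45 mm tall (z, up), about 0.2 kg, told by EIGHT small holes in its top (two rows of four). Starts upright in one of the stand's two bays: its ends (across y) are free there, its long sides (across x) are covered by plates. A half turn about z makes no difference.
- tube_block_center (a point): Centre (half-way up) of the other aluminium block, same outer size and axes, told by TWO large holes (22 mm) in its top. It stands in the other bay of the stand and must stay there.
- stand: Fixed grey plastic stand, origin at the centre of its underside. Base 114 (x) x 64 (y) mm, 12 mm thick. Three upright plates at x = -50, 0, +50 mm (7 mm thick, 50 mm long in y, tops 61 mm above the bench) make two bays, open at both y ends; a block in a bay has 2.5 mm play to each plate, bottom 12 mm and top 57 mm above the bench.
- well_floor (a point): Centre of the floor of the heater's well, 12 mm above the bench, z up. The well takes one block, block's y along this y (either way round). Inside it is 74 mm along y and 54 mm along x: 8 mm of play round a centred block. Walls 55 mm high, tops 67 mm above the bench; both x sides have a notch 52 mm wide in y, open down to the floor, for fingers on the block's long sides.
- heater: Fixed dry-block heater, origin on the bench right below the well centre, axes as the well's. 74 mm wide in x; end walls across y are whole, outer faces at y = -47 and +47 mm; beyond the +y one a white control box with a small black display, y = 47 to 105 mm, top 58 mm above the bench.
Mind the look-alikes: they are no part of the job. Leave any yellow look-alike of the stand alone.

How it is judged:
By the outcome, as a careful person would: the job done as asked, in the order asked, and still so for the second after the job is handed in, with the robot touching nothing.
It also fails if it takes over 70 s, if anything falls off the work surface, if the arm or the gripper's body presses on something with over 40 N, if the wrist force passes 120 N, or if a joint passes its speed limit or range.

ROBOT

A 6-joint arm with a two-finger parallel gripper is mounted at the origin on a cart in front of the work surface, level with it; the furniture and walls round the work are solid. World frame = base frame: x ahead of the robot, y to its left, z up, the work surface at z = 0. Lengths are in mm, angles in degrees, forces in N, time in s.
With the tool pointing down it reaches from about 300 to 850 mm from the base axis. Payload 4.2 kg.
Tool frame: the origin (TCP) lies at the very end of the fingers, on their centre line; the grasp point (between the pads) lies 19 mm behind it (env.grasp_offset is the distance from the TCP to the grasp point, in mm); z points along the fingers, y is the line along which they close (so a half turn about z gives the same grasp; the last joint's range is limited). The gripper opens to 91 mm and grips with 3 to 60 N. Pads are 32 mm wide; open, the fingers measure 118 mm over their backs; the gripper's body (76 mm by 178 mm) begins 60 mm behind the grasp point.
Start: joints at [-68.297, 18.312, 89.639, -0, 72.044, -1.146], TCP at [223.284, -529.894, 213.976] pointing down, gripper open.
Joint ranges: [-177.97, 177.97], [-48.28, 115.42], [12.27, 149.76], [-77.06, 257.06], [2.81, 150.46], [-146.56, 146.56]. Speed limits (degrees/s): [147.25, 147.25, 180, 180, 180, 180].

INTERFACE

Orientations are given as [roll, pitch, yaw] about the fixed x, y, z axes, in that order (R = Rz(yaw) Ry(pitch) Rx(roll)).
In Python, from workcell import env, eyes gives the robot as it stands.
- The arm moves only by the tool send_rows, never from a script. Its arguments are lists of equal length, an entry for each row: "grip": the opening, from -1 (shut) to 1 (fully open), so that 0 is half open; "xyz": the shift along the world's x, y, z in m, a list of three; "yaw": the turn about the world's z in degrees. A call has 1 to 8 rows; each row is the pose to reach, as a shift and turn from the pose commanded when the call began; what a row does not reach only later rows make up. A row lasts 1/12 s, in which the tool goes at most 41.7 mm and 7.16 degrees, less where a joint would pass 70% of its speed; a pose out of reach is approached as far as the arm can. A call with a gripper value outside its range is refused whole. The fingers move at their own pace and stop on an object; "grip_force" is the grip in N (left out, the last holds). Time passes only in rows, so rows that repeat a pose let the fingers close. It gives the time, the measured TCP pose, the force, the opening and the grip force at its end, in the units of the state.
- env.state(): the state, without advancing time (a new reading comes with each control period).
- eyes.grab_frame(name): name is "scene" or "top" or "wrist"; returns a dict with "frame" (400x640x3 uint8, red, green, blue), "fx", "fy", "cx", "cy" (pixels), "D" ([k1, k2, p1, p2, k3] as OpenCV has them; the pictures are not rectified), "pose" (4x4, takes a point from camera to world coordinates). Camera axes: x right, y down, z forward; pixel columns grow to the right and rows downward; lengths in mm; the calibration is good to about 2 mm. A picture is of the moment at which its call begins. There is no depth.
- env.job_done(): hands the job in; it is judged then, once.
The state is a dict: "time_s": time; "qpos": joint angles; "qvel": joint speeds; "effort": joint torques, N m; "ee_pos": TCP position; "ee_rot": TCP orientation; "force": force on the tool from outside, world axes, zero at the start; "torque": the same for the moment, N m; "gripper_width": finger opening in mm; "gripper_force": force on a finger pad.
Only numpy, scipy, OpenCV 4.12 (cv2) and the standard library are available. Lean on these libraries where they do the work, as an engineer would, in place of code of your own. Each camera call takes 0.05 s, during which the arm holds its last target. There are 200 camera calls.

## Working session

There is one attempt and no reset: what is moved stays moved. The work goes in short steps, Python scripts to look and compute and a tool call to move; the robot and the scene stay as the last step left them, time stands still between calls to the robot, and variables do not carry over. Pictures are saved under pics/ and viewed, at most 10 in all, crops included, and the job is handed in when it is done.

Besides the shell and the picture viewer there is one more tool, called after "Request:" as name([rows], argument=value, ...), one row to a line, values as JSON. send_rows: Moves the arm, as the interface text tells. Its arguments: {"type":"object","properties":{"grip":{"type":"array"},"xyz":{"type":"array"},"yaw":{"type":"array"},"grip_force":{"type":"number"}},"required":["grip","xyz","yaw"]}

```bash
ls; mkdir -p pics; python3 - <<'E'
from workcell import env, eyes
import cv2,pickle
d={}
for n in("scene","top","wrist"):
    f=eyes.grab_frame(n); d[n]=f
    cv2.imwrite(f"pics/{n}0.png",f["frame"][:,:,::-1])
    print(n,f["fx"],f["fy"],f["cx"],f["cy"],f["D"],f["pose"].round(2).tolist() if hasattr(f["pose"],"round") else f["pose"])
pickle.dump(d,open("f0.pkl","wb"))
print(env.state()); print(env.grasp_offset)
E
```

```text
pics
scene 372.333585628538 372.333585628538 322.53055521184365 194.3994534364783 [-0.04728482  0.          0.          0.          0.        ] [[0.77, -0.35, 0.53, 2.46], [-0.63, -0.42, 0.65, -845.29], [-0.01, -0.84, -0.55, 549.35], [0.0, 0.0, 0.0, 1.0]]
top 449.28117040758883 449.28117040758883 311.3101039791732 196.56502124235996 [0.04132331 0.         0.         0.         0.        ] [[0.11, -0.97, 0.2, 300.74], [-0.99, -0.11, 0.03, -258.55], [-0.0, -0.2, -0.98, 1092.87], [0.0, 0.0, 0.0, 1.0]]
wrist 336.4518782233144 336.4518782233144 321.7626356743022 203.34264584741848 [-0.05551924  0.          0.          0.          0.        ] [[0.39, -0.89, -0.26, 297.05], [-0.92, -0.37, -0.11, -497.21], [-0.0, 0.28, -0.96, 383.97], [0.0, 0.0, 0.0, 1.0]]
{'time_s': 0.15, 'qpos': array([-6.82953771e+01,  1.83431679e+01,  8.96916872e+01,  4.81963149e-04,
        7.20417949e+01, -1.14351149e+00]), 'qvel': array([ 0.05754489, -0.05073355, -0.2735847 , -0.0077284 ,  0.0153257 ,
       -0.11483258]), 'effort': array([-7.44127465e-04, -4.12773800e+01, -2.32154953e+01,  7.27507216e-02,
        4.33985190e-02, -8.67034009e-05]), 'ee_pos': array([ 223.15170192, -529.52046385,  213.30493145]), 'ee_rot': array([-1.79923374e+02, -1.98787340e-03,  2.28479842e+01]), 'force': array([-0.01303992,  0.28305619,  0.09551102]), 'torque': array([-0.03025942, -0.00156592, -0.01055096]), 'gripper_force': 0.0, 'gripper_width': 90.87464349138344}
18.8
```

View pics/top0.png

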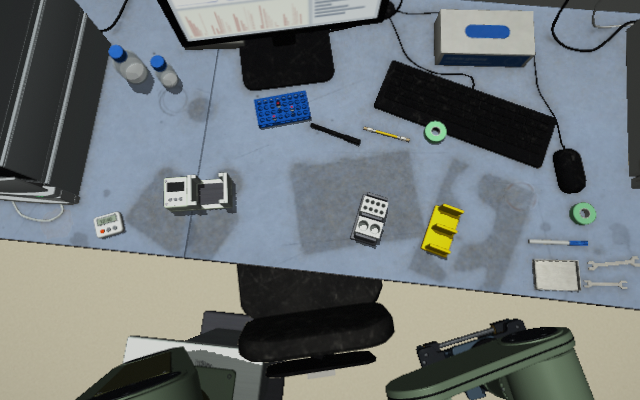

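View pics/scene0.png

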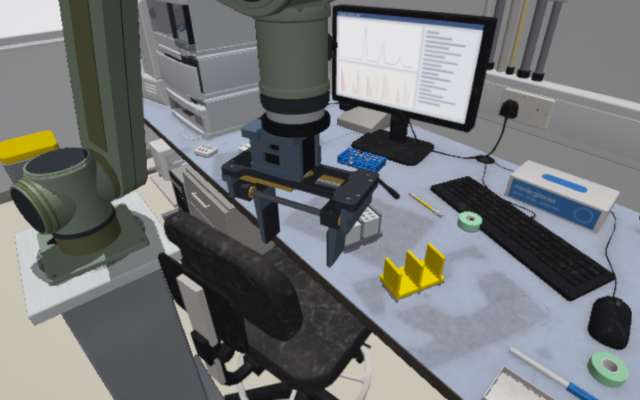

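The top view shows the heater at about (200,192) with its control box to the left. The stand is at (371,218), with the eight-hole block in its upper bay at about (375,206), and the yellow look-alike is at (441,230). In the scene view the gripper partly hides the stand. I'll enlarge the stand and heater.

```bash
cat > h.py <<'E'
import numpy as np,cv2
def ray(f,uv):
    K=np.array([[f["fx"],0,f["cx"]],[0,f["fy"],f["cy"]],[0,0,1]])
    p=cv2.undistortPoints(np.array(uv,float).reshape(-1,1,2),K,np.array(f["D"],float)).reshape(-1,2)
    T=np.array(f["pose"]); d=np.c_[p,np.ones(len(p))]@T[:3,:3].T
    return T[:3,3],d
def plane(f,uv,z):
    o,d=ray(f,uv); return o+d*((z-o[2])/d[:,2])[:,None]
def proj(f,P):
    T=np.linalg.inv(np.array(f["pose"])); K=np.array([[f["fx"],0,f["cx"]],[0,f["fy"],f["cy"]],[0,0,1]])
    return cv2.projectPoints(np.array(P,float).reshape(-1,1,3),cv2.Rodrigues(T[:3,:3])[0],T[:3,3],K,np.array(f["D"],float))[0].reshape(-1,2)
E
python3 - <<'E'
import pickle,cv2,numpy as np
from h import *
d=pickle.load(open("f0.pkl","rb")); f=d["top"]; im=f["frame"][:,:,::-1]
a=cv2.resize(im[185:250,345:405],None,fx=6.5,fy=6.5,interpolation=cv2.INTER_CUBIC)
b=cv2.resize(im[160:225,155:245],None,fx=4.4,fy=4.4,interpolation=cv2.INTER_CUBIC)
h=max(a.shape[0],b.shape[0]); pad=lambda x:np.pad(x,((0,h-x.shape[0]),(0,0),(0,0)))
cv2.imwrite("pics/crop.png",np.hstack([pad(a),pad(b)])); print(a.shape,b.shape)
print(plane(f,[(371,218),(375,206),(367,229)],57).round(), plane(f,[(213,191),(175,193)],67).round(), plane(f,[(441,230)],30).round())
E
```

```text
(422, 390, 3) (286, 396, 3)
[[ 476. -374.   57.]
 [ 505. -381.   57.]
 [ 449. -367.   57.]] [[498.  -1.  67.]
 [483.  86.  67.]] [[ 469. -544.   30.]]
```

View pics/crop.png

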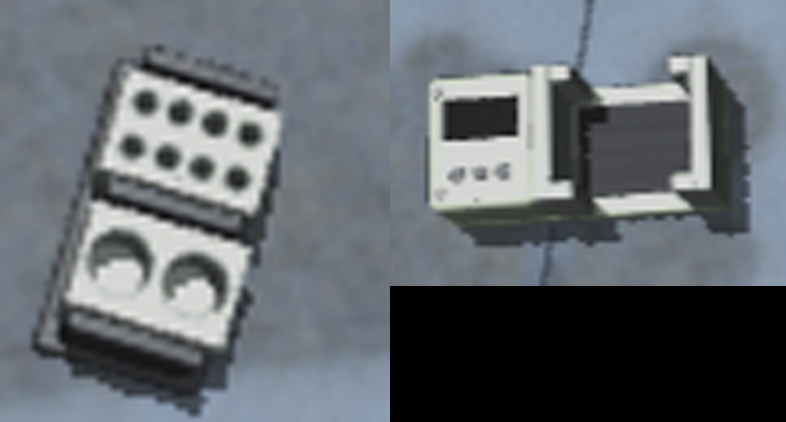

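View pics/wrist0.png

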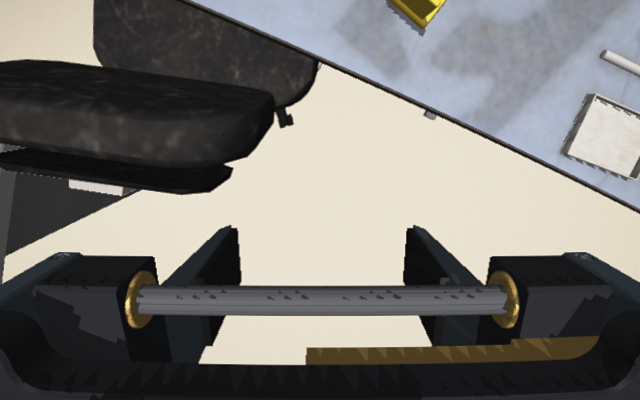

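The crop shows the eight-hole block in the upper bay, with hole centres from (146,101) to (237,178), and the two-hole block below it. The heater well is centred near crop (630,135). The wrist view does not reach the stand yet. Next I'll compute coarse poses.

```bash
python3 - <<'E'
import pickle
from h import *
f=pickle.load(open("f0.pkl","rb"))["top"]
c1=lambda L:[((x+.5)/6.5-.5+345,(y+.5)/6.5-.5+185) for x,y in L]
c2=lambda L:[((x-390+.5)/4.4-.5+155,(y+.5)/4.4-.5+160) for x,y in L]
h=plane(f,c1([(146,101),(181,110),(215,122),(250,132),(132,147),(168,157),(202,168),(237,178)]),57)
y=(h[[0,4]].mean(0)-h[[3,7]].mean(0))[:2]
print("8 block",h.mean(0).round(1),"yaw",np.degrees(np.arctan2(-y[0],y[1])),"rowlen",np.hypot(*y),"sp",np.linalg.norm(h[:4].mean(0)-h[4:].mean(0)))
t=plane(f,c1([(120,262),(195,287)]),57); print("2 block",t.mean(0).round(1), np.linalg.norm(t.mean(0)-h.mean(0)),"exp 50")
w=plane(f,c2([(708,57),(713,188),(532,67),(533,206)]),67); print(w.round(1))
y=(w[2]+w[3]-w[0]-w[1])[:2]/2;print("well",w.mean(0).round(1),np.hypot(*y),np.degrees(np.arctan2(-y[0],y[1])), np.linalg.norm(w[0]-w[1]))
E
```

```text
8 block [ 504.6 -379.    57. ] yaw -10.745083817603463 rowlen 38.910312894098695 sp 17.71044009937845
2 block [ 454.4 -370.9   57. ] 50.794541189262475 exp 50
[[545.1 -27.   67. ]
 [474.7 -40.   67. ]
 [529.5  65.4  67. ]
 [455.   52.5  67. ]]
well [501.1  12.7  67. ] 94.13591028398955 10.81657704781687 71.58687899395711
```

Request:
send_rows([
  [0.035,0.019,0],
  [0.07,0.038,0],
  [0.105,0.057,0],
  [0.14,0.075,0],
  [0.175,0.094,0],
  [0.21,0.112,0],
  [0.245,0.131,0],
  [0.281,0.151,0],
], grip=[1,1,1,1,1,1,1,1], yaw=[-4.2,-8.4,-12.6,-16.8,-21,-25.2,-29.4,-33.5])

```text
time_s: 0.82
ee_pos: [505.6, -377.7, 213.7]
ee_rot: [180.0, 0.0, -10.9]
force: [0.5, -0.7, 0.3]
gripper_width: 91.1
gripper_force: 0.0
```

Request:
send_rows([
  [0,0,0],
  [0,0,0],
  [0,0,0],
], grip=[1,1,1], yaw=[0,0,0])

```text
time_s: 1.07
ee_pos: [503.8, -378.9, 213.5]
ee_rot: [180.0, 0.1, -10.6]
force: [0.0, -0.4, -0.7]
gripper_width: 91.1
gripper_force: 0.0
```

```bash
python3 - <<'E'
from workcell import env, eyes
import cv2,pickle
f=eyes.grab_frame("wrist"); pickle.dump(f,open("f1.pkl","wb"))
im=f["frame"][:,:,::-1]
cv2.imwrite("pics/w1.png",cv2.resize(im[100:300,180:460],None,fx=2.85,fy=2.85,interpolation=cv2.INTER_CUBIC))
s=env.state();print(s["time_s"],s["ee_pos"],s["ee_rot"],s["force"])
E
```

```text
1.1167 [ 503.24387025 -379.30908899  213.69742347] [ 1.79990729e+02  6.78430712e-02 -1.06648101e+01] [ 0.28689863 -1.03263013 -0.71109163]
```

View pics/w1.png

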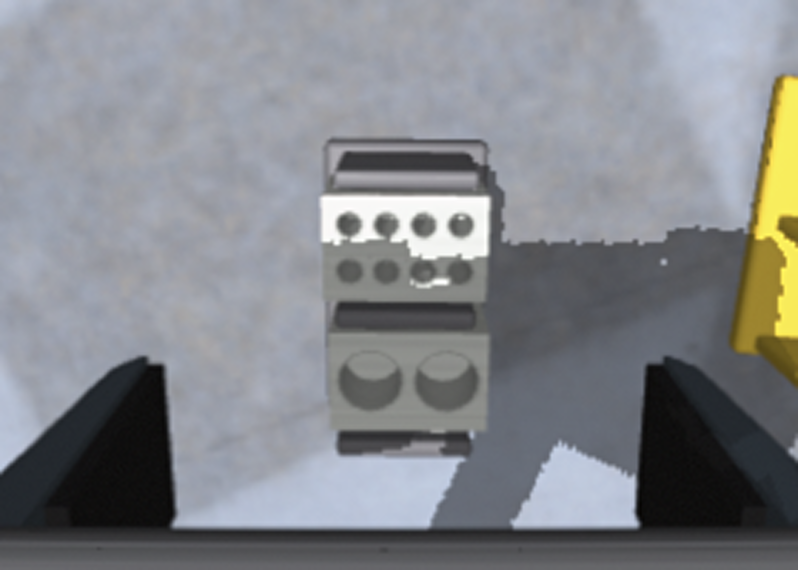

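The wrist view shows the eight-hole block square to the gripper: corners (321,194), (490,194), (487,301) and (322,301), with hole rows at y=224 and 271. The two-hole block is at (408,380) in the near bay.

```bash
python3 - <<'E'
import pickle
from h import *
f=pickle.load(open("f1.pkl","rb"))
c=lambda L:[((x+.5)/2.85-.5+180,(y+.5)/2.85-.5+100) for x,y in L]
h=plane(f,c([(349,224),(386,224),(424,224),(460,224),(349,271),(386,271),(424,271),(459,271)]),57)
y=(h[[0,4]].mean(0)-h[[3,7]].mean(0))[:2]
print("holes",h.mean(0).round(1),"yaw",np.degrees(np.arctan2(-y[0],y[1])),np.hypot(*y))
k=plane(f,c([(321,194),(490,194),(487,301),(322,301)]),57)
print("corners",k.mean(0).round(1),[np.linalg.norm(k[i]-k[i-1]).round(1) for i in range(4)])
for a,b in((0,1),(3,2)):
    y=(k[a]-k[b]);print(np.degrees(np.arctan2(-y[0],y[1])))
E
```

```text
holes [ 505.8 -377.1   57. ] yaw -10.660489338558262 38.722232958016676
corners [ 505.5 -377.2   57. ] [np.float64(38.5), np.float64(58.3), np.float64(38.5), np.float64(58.8)]
-10.659245659339458
-10.660944019517204
```

Request:
send_rows([
  [0.0013,0.0017,-0.03],
  [0.0013,0.0017,-0.06],
  [0.0013,0.0017,-0.09],
  [0.0013,0.0017,-0.12],
  [0.0013,0.0017,-0.15],
  [0.0013,0.0017,-0.17],
  [0.0013,0.0017,-0.185],
  [0.0013,0.0017,-0.192],
], grip=[1,1,1,1,1,1,1,1], yaw=[0,0,0,0,0,0,0,0])

```text
time_s: 1.78
ee_pos: [502.8, -377.5, 19.7]
ee_rot: [-179.9, 0.2, -10.8]
force: [-0.1, -0.2, 0.6]
gripper_width: 91.0
gripper_force: 0.0
```

Request:
send_rows([
  [0,0,0],
  [0,0,0],
  [0,0,0],
  [0,0,0],
  [0,0,0],
  [0,0,0],
  [0,0,0],
  [0,0,0],
], grip=[0.3,0.2,0.2,0.1,0.1,0.1,0.1,0.1], grip_force=25, yaw=[0,0,0,0,0,0,0,0])

```text
time_s: 2.45
ee_pos: [506.1, -377.9, 23.2]
ee_rot: [179.9, -0.1, -10.6]
force: [-1.0, -1.5, 5.9]
gripper_width: 57.8
gripper_force: 25.0
```

Request:
send_rows([
  [0,0,0.006],
  [0,0,0.016],
  [0,0,0.03],
  [0,0,0.046],
  [0,0,0.062],
  [0,0,0.08],
  [0,0,0.1],
  [0,0,0.12],
], grip=[0.1,0.1,0.1,0.1,0.1,0.1,0.1,0.1], yaw=[0,0,0,0,0,0,0,0])

```text
time_s: 3.12
ee_pos: [505.3, -376.6, 143.0]
ee_rot: [-180.0, 0.1, -10.6]
force: [0.9, -0.0, -1.7]
gripper_width: 57.8
gripper_force: 25.0
```

Request:
send_rows([
  [0,0.012,0],
  [0,0.036,0],
  [0,0.066,0],
  [0,0.098,0],
  [0,0.13,0],
  [0,0.16,0],
  [0,0.18,0],
  [0,0.19,0],
], grip=[0.1,0.1,0.1,0.1,0.1,0.1,0.1,0.1], yaw=[1.5,4,7,10,13,16.5,19.5,21.5])

```text
time_s: 3.78
ee_pos: [504.1, -183.4, 141.0]
ee_rot: [-179.8, 0.1, 11.2]
force: [-0.3, 0.7, -0.5]
gripper_width: 57.7
gripper_force: 25.0
```

```bash
python3 - <<'E'
from workcell import env, eyes
import cv2,pickle
d={n:eyes.grab_frame(n) for n in("wrist","top")}; pickle.dump(d,open("f2.pkl","wb"))
a=cv2.resize(d["wrist"]["frame"][80:380,100:540,::-1],None,fx=.9,fy=.9,interpolation=cv2.INTER_AREA)
t=cv2.resize(d["top"]["frame"][150:285,150:485,::-1],None,fx=2.3,fy=2.3,interpolation=cv2.INTER_CUBIC)
import numpy as np
w=max(a.shape[1],t.shape[1]); p=lambda x:np.pad(x,((0,0),(0,w-x.shape[1]),(0,0)))
cv2.imwrite("pics/w2.png",np.vstack([p(a),p(t)]))
s=env.state();print(s["time_s"],s["ee_pos"],s["ee_rot"],s["force"],s["torque"],s["gripper_width"])
E
```

```text
3.8833 [ 504.90884471 -185.22113091  141.4098513 ] [-1.79946373e+02  7.44104369e-02  1.10317880e+01] [-0.34441344 -0.76485875 -1.18696515] [-0.03677906 -0.02820814  0.02904239] 57.7084177287891
```

View pics/w2.png

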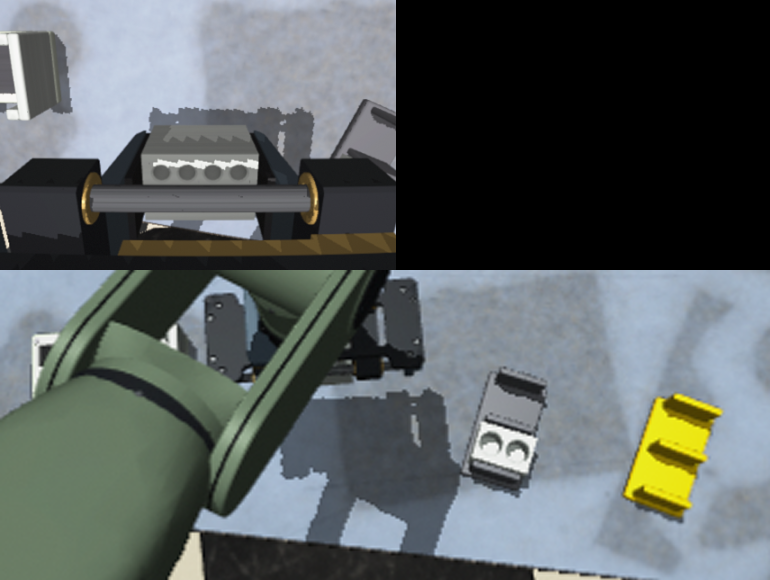

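The block is held level, with its eight holes up at wrist crop (200,170). The two-hole block is still in the stand at (503,445). I'll set it down here.

Request:
send_rows([
  [0,0,-0.015],
  [0,0,-0.04],
  [0,0,-0.065],
  [0,0,-0.09],
  [0,0,-0.11],
  [0,0,-0.12],
  [0,0,-0.124],
  [0,0,-0.126],
], grip=[0.1,0.1,0.1,0.1,0.1,0.1,0.1,0.1], yaw=[0,0,0,0,0,0,0,0])

```text
time_s: 4.55
ee_pos: [505.7, -187.9, 15.5]
ee_rot: [180.0, 0.0, 10.8]
force: [-0.1, -0.7, -2.1]
gripper_width: 58.3
gripper_force: 25.0
```

Request:
send_rows([
  [0,0,0],
  [0,0,-0.001],
  [0,0,-0.002],
  [0,0,-0.003],
  [0,0,-0.004],
  [0,0,-0.005],
  [0,0,-0.006],
  [0,0,-0.006],
], grip=[0.1,0.1,0.1,0.1,0.1,0.1,0.1,0.1], yaw=[0,0,0,0,0,0,0,0])

```text
time_s: 5.22
ee_pos: [505.8, -187.2, 11.2]
ee_rot: [180.0, -0.0, 10.9]
force: [-2.2, 1.3, 6.9]
gripper_width: 57.6
gripper_force: 25.0
```

Request:
send_rows([
  [0,0,-0.0005],
  [0,0,-0.0005],
  [0,0,-0.0005],
  [0,0,-0.0005],
  [0,0,-0.0005],
  [0,0,-0.0005],
  [0,0,-0.0005],
  [0,0,-0.0005],
], grip=[0.1,0.1,0.3,0.4,0.6,0.8,1,1], yaw=[0,0,0,0,0,0,0,0])

```text
time_s: 5.88
ee_pos: [505.6, -187.2, 9.3]
ee_rot: [-180.0, 0.0, 10.8]
force: [0.7, 0.4, -0.5]
gripper_width: 87.9
gripper_force: 0.0
```

Request:
send_rows([
  [0,0,0],
  [0,0,0.015],
  [0,0,0.045],
  [0,0,0.08],
  [0,0,0.12],
  [0,0,0.16],
  [0,0,0.2],
  [0,0,0.2],
], grip=[1,1,1,1,1,1,1,1], yaw=[0,0,0,0,0,0,0,0])

```text
time_s: 6.55
ee_pos: [509.8, -188.8, 218.0]
ee_rot: [179.5, -0.8, 10.8]
force: [1.4, 0.1, 0.6]
gripper_width: 91.5
gripper_force: 0.0
```

Request:
send_rows([
  [0,0,0],
  [0,0,0],
  [0,0,0],
  [0,0,0],
  [0,0,0],
  [0,0,0],
  [0,0,0],
  [0,0,0],
], grip=[1,1,1,1,1,1,1,1], yaw=[7,14,21,28,35,42,49,56])

```text
time_s: 7.22
ee_pos: [505.5, -187.1, 209.1]
ee_rot: [-180.0, -0.0, 67.2]
force: [-0.6, 0.2, 0.2]
gripper_width: 91.3
gripper_force: 0.0
```

Request:
send_rows([
  [0,0,0],
  [0,0,0],
  [0,0,0],
  [0,0,0],
  [0,0,0],
  [0,0,0],
  [0,0,0],
  [0,0,0],
], grip=[1,1,1,1,1,1,1,1], yaw=[7,14,21,28,34,34,34,34])

```text
time_s: 7.88
ee_pos: [505.5, -187.2, 209.3]
ee_rot: [-180.0, -0.0, 100.7]
force: [-1.2, -0.5, -0.3]
gripper_width: 91.1
gripper_force: 0.0
```

```bash
python3 - <<'E'
from workcell import env, eyes
import cv2,pickle
f=eyes.grab_frame("wrist"); pickle.dump(f,open("f3.pkl","wb"))
cv2.imwrite("pics/w3.png",cv2.resize(f["frame"][80:300,190:470,::-1],None,fx=2.7,fy=2.7,interpolation=cv2.INTER_CUBIC))
s=env.state();print(s["time_s"],s["ee_pos"],s["ee_rot"],s["force"],s["qpos"])
E
```

```text
7.9333 [ 505.55562013 -187.17322116  209.33147692] [-1.79999379e+02 -4.48457043e-03  1.00746358e+02] [ 0.20866818 -0.07493447  0.50302622] [-2.15406899e+01  1.52568325e+01  9.47351604e+01  3.68105691e-03
  7.00109278e+01 -3.22883061e+01]
```

View pics/w3.png

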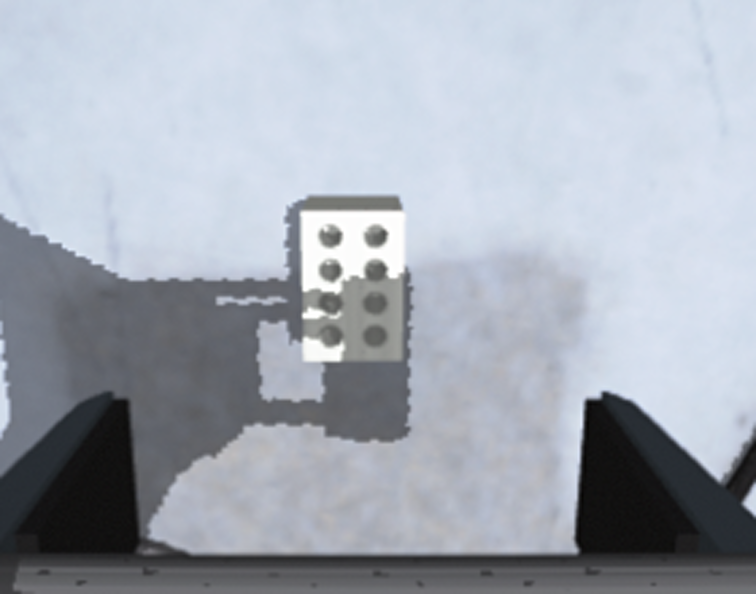

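The block stands upright and free on the bench, with its top corners at (300,210), (404,210), (402,361) and (303,361).

```bash
python3 - <<'E'
import pickle
from h import *
f=pickle.load(open("f3.pkl","rb"))
c=lambda L:[((x+.5)/2.7-.5+190,(y+.5)/2.7-.5+80) for x,y in L]
h=plane(f,c([(330,236),(330,269),(330,302),(331,335),(375,236),(375,269),(375,302),(375,335)]),45)
y=(h[[0,4]].mean(0)-h[[3,7]].mean(0))[:2]
print("holes",h.mean(0).round(1),"yaw",np.degrees(np.arctan2(-y[0],y[1])),np.hypot(*y))
k=plane(f,c([(300,210),(404,210),(402,361),(303,361)]),45)
print("corners",k.mean(0).round(1),[np.linalg.norm(k[i]-k[i-1]).round(1) for i in range(4)])
E
```

```text
holes [ 504.7 -185.2   45. ] yaw 10.862760469806704 38.447571844271046
corners [ 504.7 -185.8   45. ] [np.float64(58.7), np.float64(38.5), np.float64(58.7), np.float64(38.4)]
```

Request:
send_rows([
  [-0.0009,0.0017,-0.03],
  [-0.0009,0.0017,-0.065],
  [-0.0009,0.0017,-0.1],
  [-0.0009,0.0017,-0.13],
  [-0.0009,0.0017,-0.16],
  [-0.0009,0.0017,-0.18],
  [-0.0009,0.0017,-0.192],
  [-0.0009,0.0017,-0.2],
], grip=[1,1,1,1,1,1,1,1], yaw=[0,0,0,0,0,0,0,0])

```text
time_s: 8.6
ee_pos: [503.8, -185.1, 7.7]
ee_rot: [-179.9, -0.1, 100.8]
force: [-0.0, -0.1, 0.5]
gripper_width: 91.2
gripper_force: 0.0
```

Request:
send_rows([
  [0,0,0],
  [0,0,0],
  [0,0,0],
  [0,0,0],
  [0,0,0],
  [0,0,0],
  [0,0,0],
  [0,0,0],
], grip=[0.5,0.2,0,-0.2,-0.4,-0.4,-0.4,-0.4], grip_force=25, yaw=[0,0,0,0,0,0,0,0])

```text
time_s: 9.27
ee_pos: [504.8, -185.5, 9.8]
ee_rot: [180.0, 0.0, 100.8]
force: [0.3, -0.9, 0.1]
gripper_width: 40.6
gripper_force: 0.0
```

Request:
send_rows([
  [0,0,0],
  [0,0,0],
  [0,0,0.01],
  [0,0,0.03],
  [0,0,0.06],
  [0,0,0.09],
  [0,0,0.12],
  [0,0,0.15],
], grip=[-0.4,-0.4,-0.4,-0.4,-0.4,-0.4,-0.4,-0.4], yaw=[0,0,0,0,0,0,0,0])

```text
time_s: 9.93
ee_pos: [504.3, -185.3, 161.3]
ee_rot: [180.0, -0.0, 100.9]
force: [0.7, -0.3, -2.9]
gripper_width: 37.8
gripper_force: 25.0
```

Request:
send_rows([
  [0.001,0.01,0.005],
  [0.003,0.03,0.015],
  [0.006,0.06,0.025],
  [0.009,0.09,0.03],
  [0.011,0.11,0.03],
  [0.011,0.12,0.03],
  [0.011,0.12,0.03],
  [0.011,0.12,0.03],
], grip=[-0.4,-0.4,-0.4,-0.4,-0.4,-0.4,-0.4,-0.4], yaw=[0,0,0,0,0,0,0,0])

```text
time_s: 10.6
ee_pos: [515.2, -65.5, 188.8]
ee_rot: [-179.9, 0.0, 100.9]
force: [-0.2, -0.4, -2.0]
gripper_width: 38.2
gripper_force: 25.0
```

Request:
send_rows([
  [0,0,0],
  [0,0,0],
], grip=[-0.4,-0.4], yaw=[0,0])

```text
time_s: 10.77
ee_pos: [515.4, -66.5, 189.1]
ee_rot: [-180.0, 0.0, 100.8]
force: [-0.3, -0.1, -1.6]
gripper_width: 38.2
gripper_force: 25.0
```

```bash
python3 - <<'E'
from workcell import env, eyes
import cv2,pickle
f=eyes.grab_frame("wrist"); pickle.dump(f,open("f4.pkl","wb"))
cv2.imwrite("pics/w4.png",cv2.resize(f["frame"][0:240,170:490,::-1],None,fx=2.5,fy=2.5,interpolation=cv2.INTER_CUBIC))
s=env.state();print(s["time_s"],s["ee_pos"],s["ee_rot"],s["force"],s["gripper_width"])
E
```

```text
10.8167 [515.51383918 -66.56158499 189.16303111] [-1.79968914e+02  8.31758350e-03  1.00764739e+02] [-0.08592748 -0.37282714 -1.89987246] 38.217802788738936
```

View pics/w4.png

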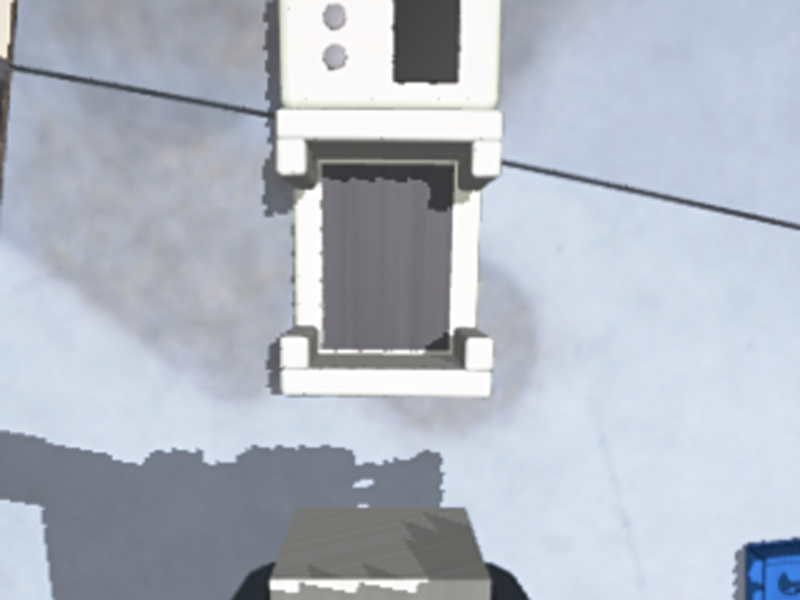

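The view looks straight into the empty well. Wall-top outer corners are at (277,110), (503,110), (492,396) and (282,396), and floor corners are at about (322,163), (455,163), (452,351) and (322,351).

```bash
python3 - <<'E'
import pickle
from h import *
f=pickle.load(open("f4.pkl","rb"))
c=lambda L:[((x+.5)/2.5-.5+170,(y+.5)/2.5-.5) for x,y in L]
for n,L,z in(("top",[(277,110),(503,110),(492,396),(282,396)],67),("floor",[(322,163),(455,163),(452,351),(322,351)],12)):
    k=plane(f,c(L),z); y=(k[0]+k[1]-k[2]-k[3])[:2]/2
    print(n,k.mean(0).round(1),"yaw",np.degrees(np.arctan2(-y[0],y[1])).round(2),[np.linalg.norm(k[i]-k[i-1]).round(1) for i in range(4)])
    x=k[1]-k[0]; print(np.degrees(np.arctan2(x[1],x[0])).round(2))
# held block: bottom front (+y) edge corners (297,508),(466,508)at z~150+30? 
s=proj(f,[[515.5,-66.5,180]])
B=plane(f,c([(297,508),(466,508)]),180); T=plane(f,c([(272,578),(490,578)]),225)
print(B.round(1),T.round(1),np.linalg.norm(B[0]-B[1]),np.linalg.norm(T[0]-T[1]),B.mean(0),T.mean(0))
E
```

```text
top [503.8  15.7  67. ] yaw 10.22 [np.float64(92.9), np.float64(72.9), np.float64(92.9), np.float64(73.4)]
10.73
floor [504.   15.8  12. ] yaw 10.36 [np.float64(72.5), np.float64(51.6), np.float64(72.5), np.float64(53.2)]
10.72
[[493.  -41.7 180. ]
 [530.  -34.7 180. ]] [[492.9 -41.1 225. ]
 [529.6 -34.2 225. ]] 37.645864330709315 37.344483826632896 [511.47344126 -38.17751945 180.        ] [511.23650218 -37.63372602 225.        ]
```

Request:
send_rows([
  [-0.002,0.012,0],
  [-0.005,0.032,0],
  [-0.008,0.055,0],
  [-0.011,0.073,0],
  [-0.0119,0.081,0],
  [-0.0119,0.081,0],
  [-0.0119,0.081,0],
  [-0.0119,0.081,0],
], grip=[-0.4,-0.4,-0.4,-0.4,-0.4,-0.4,-0.4,-0.4], yaw=[-0.1,-0.1,-0.1,-0.1,-0.1,-0.1,-0.1,-0.1])

```text
time_s: 11.48
ee_pos: [504.0, 14.8, 189.5]
ee_rot: [180.0, 0.0, 100.7]
force: [0.3, -0.3, -1.8]
gripper_width: 37.6
gripper_force: 25.0
```

Request:
send_rows([
  [0,0,-0.015],
  [0,0,-0.035],
  [0,0,-0.055],
  [0,0,-0.075],
  [0,0,-0.09],
  [0,0,-0.1],
  [0,0,-0.105],
  [0,0,-0.105],
], grip=[-0.4,-0.4,-0.4,-0.4,-0.4,-0.4,-0.4,-0.4], yaw=[0,0,0,0,0,0,0,0])

```text
time_s: 12.15
ee_pos: [503.4, 15.0, 83.7]
ee_rot: [-179.9, -0.0, 100.7]
force: [-0.3, -0.5, -1.7]
gripper_width: 38.0
gripper_force: 25.0
```

Request:
send_rows([
  [0,0,-0.008],
  [0,0,-0.016],
  [0,0,-0.024],
  [0,0,-0.032],
  [0,0,-0.04],
  [0,0,-0.047],
  [0,0,-0.053],
  [0,0,-0.056],
], grip=[-0.4,-0.4,-0.4,-0.4,-0.4,-0.4,-0.4,-0.4], yaw=[0,0,0,0,0,0,0,0])

```text
time_s: 12.82
ee_pos: [503.3, 15.5, 27.4]
ee_rot: [-179.9, -0.0, 100.8]
force: [0.7, -0.4, -1.3]
gripper_width: 38.1
gripper_force: 25.0
```

Request:
send_rows([
  [0,0,-0.001],
  [0,0,-0.002],
  [0,0,-0.003],
  [0,0,-0.004],
  [0,0,-0.005],
  [0,0,-0.006],
  [0,0,-0.0065],
  [0,0,-0.0065],
], grip=[-0.4,-0.4,-0.4,-0.4,-0.4,-0.4,-0.4,-0.4], yaw=[0,0,0,0,0,0,0,0])

```text
time_s: 13.48
ee_pos: [503.7, 15.5, 21.9]
ee_rot: [180.0, -0.0, 100.7]
force: [0.1, 0.8, -1.5]
gripper_width: 37.7
gripper_force: 25.0
```

Request:
send_rows([
  [0,0,-0.0003],
  [0,0,-0.0005],
  [0,0,-0.0007],
  [0,0,-0.0008],
  [0,0,-0.0008],
], grip=[-0.4,-0.4,-0.4,-0.4,-0.4], yaw=[0,0,0,0,0])

```text
time_s: 13.9
ee_pos: [503.9, 15.5, 21.7]
ee_rot: [180.0, 0.0, 100.8]
force: [-0.9, -0.6, 6.6]
gripper_width: 38.1
gripper_force: 25.0
```

Request:
send_rows([
  [0,0,0],
  [0,0,0],
  [0,0,0],
  [0,0,0],
  [0,0,0],
  [0,0,0],
  [0,0,0],
  [0,0,0],
], grip=[-0.4,-0.1,0.1,0.3,0.4,0.4,0.4,0.4], yaw=[0,0,0,0,0,0,0,0])

```text
time_s: 14.57
ee_pos: [503.8, 15.5, 21.1]
ee_rot: [180.0, 0.0, 100.8]
force: [-0.8, -0.1, 0.2]
gripper_width: 64.0
gripper_force: 0.0
```

Request:
send_rows([
  [0,0,0.01],
  [0,0,0.03],
  [0,0,0.055],
  [0,0,0.085],
  [0,0,0.115],
  [0,0,0.145],
  [0,0,0.175],
  [0,0,0.19],
], grip=[0.4,0.4,0.4,0.4,0.4,0.4,0.4,0.4], yaw=[0,0,0,0,0,0,0,0])

```text
time_s: 15.23
ee_pos: [505.2, 15.5, 215.9]
ee_rot: [179.6, 0.1, 100.8]
force: [0.8, 0.2, -0.1]
gripper_width: 64.1
gripper_force: 0.0
```

Request:
send_rows([
  [0,-0.01,0],
  [0,-0.02,0],
  [0,-0.03,0],
  [0,-0.03,0],
  [0,-0.03,0],
  [0,-0.03,0],
], grip=[0.4,0.4,0.4,0.4,0.4,0.4], yaw=[0,0,0,0,0,0])

```text
time_s: 15.73
ee_pos: [503.3, -14.7, 210.1]
ee_rot: [-179.9, -0.0, 100.7]
force: [0.3, -0.4, 0.5]
gripper_width: 63.7
gripper_force: 0.0
```

```bash
python3 - <<'E'
from workcell import env, eyes
import cv2,pickle,numpy as np
d={n:eyes.grab_frame(n) for n in("wrist","top")}; pickle.dump(d,open("f5.pkl","wb"))
a=cv2.resize(d["wrist"]["frame"][40:300,190:450,::-1],(500,500),interpolation=cv2.INTER_CUBIC)
t=cv2.resize(d["top"]["frame"][175:275,340:400,::-1],(300,500),interpolation=cv2.INTER_CUBIC)
cv2.imwrite("pics/w5.png",np.hstack([a,t]))
s=env.state();print(s["time_s"],s["ee_pos"],s["ee_rot"],s["force"],s["gripper_width"])
E
```

```text
15.8333 [503.52589505 -14.38387814 210.51669652] [-1.79930965e+02 -2.96243803e-02  1.00747908e+02] [ 0.05271064 -0.51234456 -0.29450969] 64.13521956600422
```

View pics/w5.png

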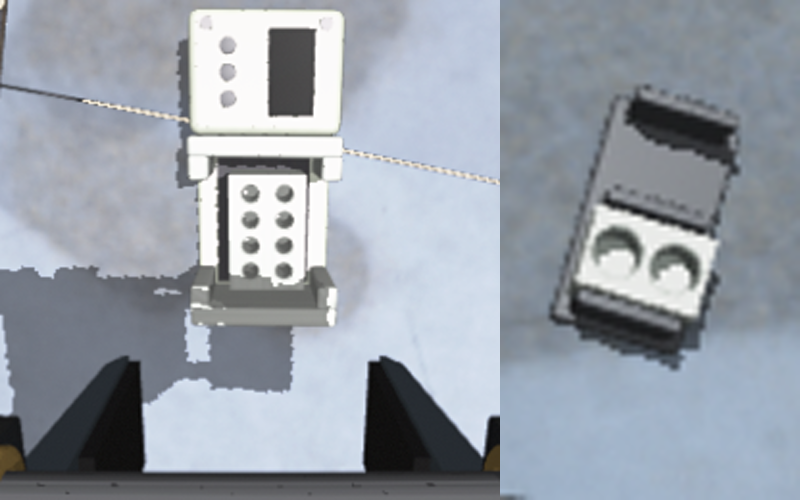

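The eight-hole block sits square in the well with its holes up at (267,232). The two-hole block is still in the stand at right (645,270), and the gripper is clear.

```bash
python3 -c "
from workcell import env
print(env.job_done())"
```

```text
the job is handed in; nothing more can be done
None
```

The eight-hole block is seated in the heater well, holes up, after being set down and let go on the open bench and re-gripped by its long sides; the two-hole block is still in the stand, and the job is handed in (about 16 s used, no verdict returned).

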